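# Shim the rocking balance base

### The job

The slab under the laboratory balance rocks because its front right foot is screwed too short and hangs clear of the bench. With the fingertips, push the wooden wedge along the bench, thin end first, under that foot until it is snug and the slab can no longer rock, without jacking the corner up or shoving the slab along. Then press down firmly on that corner of the slab, over the foot, to check that it stays put, and take the hand away; do not pick up the wedge or disturb anything else.

Things in the scene. Friction and masses are not known exactly. Their poses are not given: they have to be found in the camera images.
- base: White slab 250 (x) x 300 (y) x 14 mm with a balance fixed on its middle, 4.2 kg in all, loose on four rubber dome feet at x +-105, y +-125 mm. Origin: bench level under its centre; front -x, left +y; slab underside 34 mm, top 48 mm, balance top 108 mm above the bench. It stands level on three feet and rocks down at the front right corner when pressed there with 5 N or more.
- short_foot (a point): Lowest point of the short foot, front right (x = -105, y = -125 mm in the slab's frame), a rubber dome of radius 14 mm hanging 8 mm above the bench when the slab stands level.
- corner_top (a point): Point on the slab's top face straight above the short foot, 48 mm above the bench; 25 mm from the slab's right edge, 20 mm from its front edge, at least 45 mm clear of the balance. The place to press.
- shim: Wooden wedge lying flat, 110 mm long (its x), 60 mm wide (its y), 0.12 kg. Origin: centre of its underside; +x points to the thin end, which roughly faces the short foot. The ramp falls from 16 mm high at x = -27 to 2 mm at the tip, x = +55. At the thick end stands a push block, x = -55 to -27, 60 mm wide, 36 mm tall.
- shim_back (a point): Centre of the flat back face of the wedge's push block (x = -55 mm, 18 mm above the bench): push here. The wedge slides with about 1 N until the ramp meets the foot.
- shim_seat (a point): Point on the wedge's ramp (x = +20 mm) where it is 8 mm high: there the foot is met. From then pushing takes about 4 to 12 N and raises the corner about 1 mm for each 6 mm pushed. The wedge stays by friction where it is left.
- glass_beaker: Bystander to leave alone: glass beaker, 65 mm wide, 69 mm tall. Origin under its centre.
- tape_roll: Bystander to leave alone: roll of tape lying flat, 92 mm wide, 25 mm high. Origin under its centre.
- weights_box: Bystander to leave alone: wooden case, 74 x 130 x 43 mm. Origin under its centre.
- boat: Bystander to leave alone: white boat-shaped dish, 25 x 91 x 10 mm. Origin under its centre.
- tweezers: Bystander to leave alone: tweezers, 122 mm long, 8 mm high. Origin under its centre.
- notebook: Bystander to leave alone: notebook, 210 x 152 x 13 mm. Origin under its centre.
- marker: Bystander to leave alone: marker pen, 138 mm long, 18 mm thick. Origin under its centre.
Mind the look-alikes: they are no part of the job. Leave any red look-alike of the shim alone.

How it is judged:
By the outcome, as a careful person would: the job done as asked, in the order asked, and still so for the second after the job is handed in, with the robot touching nothing.
It also fails if it takes over 48 s, if anything falls off the work surface, if the arm or the gripper's body presses on something with over 40 N, if the wrist force passes 120 N, or if a joint passes its speed limit or range.

### The arm

A 6-joint arm with a two-finger parallel gripper is mounted at the origin on a cart in front of the work surface, level with it; the furniture and walls round the work are solid. World frame = base frame: x ahead of the robot, y to its left, z up, the work surface at z = 0. Lengths are in mm, angles in rad, forces in N, time in s.
With the tool pointing down it reaches from about 300 to 950 mm from the base axis. Payload 3.1 kg.
Tool frame: the origin (TCP) lies at the very end of the fingers, on their centre line; the grasp point (between the pads) lies 19 mm behind it; z points along the fingers, y is the line along which they close (so a half turn about z gives the same grasp; the last joint's range is limited). The gripper opens to 85 mm and grips with 20 to 120 N. Pads are 22 mm wide; open, the fingers measure 114 mm over their backs; the gripper's body (76 mm by 85 mm) begins 54 mm behind the grasp point. The pads swing forward as they close: fully open they stand 13 mm farther back than shut.
Start: joints at [1.275, 0.308, 1.634, -0, 1.2, -0.07], TCP at [139.955, 609.134, 231.272] pointing down, gripper open.
Joint ranges: [-3.06, 3.06], [-0.79, 1.96], [0.05, 2.63], [-1.19, 4.34], [0.05, 2.64], [-2.94, 2.94]. Speed limits (rad/s): [2.79, 2.79, 3.14, 3.14, 3.14, 3.14].

### API

Orientations are given as [roll, pitch, yaw] about the fixed x, y, z axes, in that order (R = Rz(yaw) Ry(pitch) Rx(roll)).
In Python, from station import state, capture, job_done gives the robot as it stands.
- The arm moves only by the tool servo_tool, never from a script. Its argument "series" is one flat list of numbers, 6 for each row, row after row: the shift along the tool's x, y, z as a fraction of full scale, then the turn, a rotation vector about the tool's x, y, z as a fraction of full scale. In form: [x, y, z, ax, ay, az, x, y, z, ax, ay, az, ...]. A call has 1 to 20 rows; each row shifts and turns the commanded pose from where the row before left it, along the tool's axes as they then stand; what a row does not reach is not made up. Full scale, the value 1, is 50 mm for a shift and 8 degrees for a turn. A row lasts 1/10 s, in which the tool goes at most 50 mm and 8.59 degrees, less where a joint would pass 70% of its speed; a pose out of reach is approached as far as the arm can. A call with a number of a shift or a turn outside -1 to 1 is refused whole. A call with a gripper value outside its range is refused whole. "fingers" is the opening, from 0 (shut) to 1 (fully open), set as the call begins (left out, the last holds). The fingers move at their own pace and stop on an object; the grip force is fixed at half the most. Time passes only in rows, so rows that do not move let the fingers close. It gives the time, the measured TCP pose, the force, the opening and the grip force at its end, in the units of the state.
- state(): the state, without advancing time (a new reading comes with each control period).
- capture(name): name is "scene" or "top"; returns a dict with "img" (420x560x3 uint8, red, green, blue), "mtx" (3x3 intrinsics, pixels), "D" ([k1, k2, p1, p2, k3] as OpenCV has them; the pictures are not rectified), "R" (3x3) and "t" (3): a world point X has camera coordinates R X + t. Camera axes: x right, y down, z forward; pixel columns grow to the right and rows downward; lengths in mm; the calibration is good to about 2 mm. A picture is of the moment at which its call begins. There is no depth.
- job_done(): hands the job in; it is judged then, once.
The state is a dict: "t": time; "joint_positions": joint angles; "qd": joint speeds; "tau": joint torques, N m; "ee_pos": TCP position; "ee_rot": TCP orientation; "force": force on the tool from outside, world axes, zero at the start; "moment": the same for the moment, N m; "gripper_width": opening from 0.0 (shut) to 1.0 (fully open); "gripper_force": force on a finger pad.
Only numpy, scipy, OpenCV 4.12 (cv2) and the standard library are available. Lean on these libraries where they do the work, as an engineer would, in place of code of your own. Each camera call takes 0.05 s, during which the arm holds its last target. There are 200 camera calls.

## Working session

There is one attempt and no reset: what is moved stays moved. The work goes in short steps, Python scripts to look and compute and a tool call to move; the robot and the scene stay as the last step left them, time stands still between calls to the robot, and variables do not carry over. Pictures are saved under pics/ and viewed, at most 10 in all, crops included, and the job is handed in when it is done.

Besides the shell and the picture viewer there is one more tool, called in YAML: its name, and indented under it one key for each argument. servo_tool: Moves the arm, as the interface text tells. Shift numbers are shares of 50 mm and turn numbers shares of 8 degrees, none past 1 either way. Its arguments: {"type":"object","properties":{"series":{"type":"array"},"fingers":{"type":"number"}},"required":["series"]}

```bash
mkdir -p pics; python3 - <<'E'
from station import state,capture
import cv2
s=state();print({k:s[k] for k in('t','ee_pos','ee_rot','force','gripper_width')})
for n in('scene','top'):
    c=capture(n);cv2.imwrite(f'pics/{n}0.png',c['img'][:,:,::-1]);print(c['mtx'],c['D'],c['R'],c['t'])
E
```

```text
{'t': 0.0, 'ee_pos': array([139.72328661, 608.31238698, 230.03097791]), 'ee_rot': array([-3.13924249e+00, -1.60887888e-04,  2.91578593e+00]), 'force': array([-0.59619725,  0.28152433,  0.18149717]), 'gripper_width': 0.9983743694960607}
[[515.4722239    0.         266.75206222]
 [  0.         515.4722239  212.62175227]
 [  0.           0.           1.        ]] [-0.04028376  0.          0.          0.          0.        ] [[ 0.81149683 -0.58435383 -0.00186994]
 [-0.44208376 -0.61182629 -0.65591962]
 [ 0.38214506  0.53310336 -0.75482843]] [-435.34021428  356.36181978 1777.39666968]
[[519.70744491   0.         274.15655525]
 [  0.         519.70744491 202.40312426]
 [  0.           0.           1.        ]] [-0.09565412  0.          0.          0.          0.        ] [[ 0.02806982 -0.99958312  0.00675861]
 [-0.99702025 -0.02848257 -0.07168937]
 [ 0.07185199 -0.00472617 -0.99740411]] [  51.52610204  566.17849099 1827.17569948]
```

View pics/scene0.png

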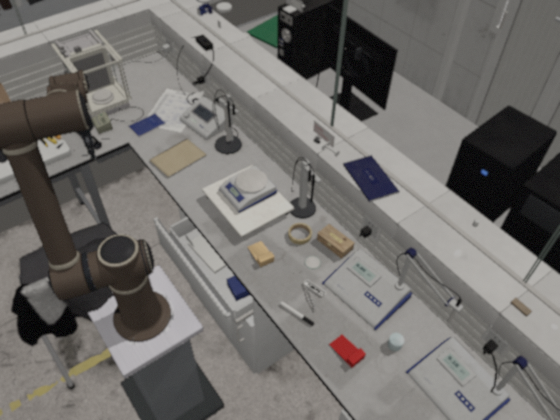

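View pics/top0.png

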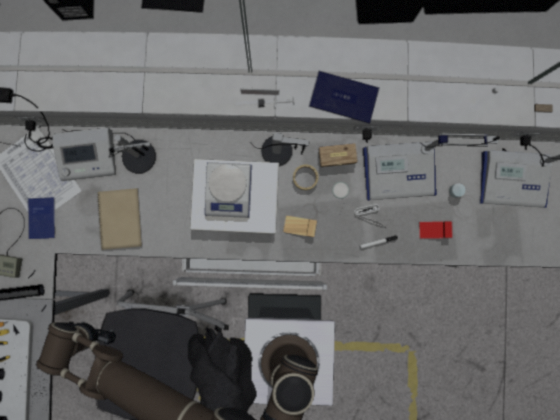

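The scene picture shows the white slab around (247,198) with a tan wedge at (261,253) beside its front right corner. The top picture shows the slab at columns 192–278 and rows 160–235. There are two wedge candidates in the top picture: tan at (300,226) and red at (435,230). The tan wooden one by the slab's front right corner fits, and the red one is the look-alike. I'll confirm this in an enlarged crop.

```bash
python3 - <<'E'
import cv2,numpy as np
a=cv2.imread('pics/top0.png')[150:250,185:325];b=cv2.imread('pics/scene0.png')[160:275,195:305]
a=cv2.resize(a,None,fx=4,fy=4,interpolation=cv2.INTER_CUBIC)[:, :];b=cv2.resize(b[60:,:],None,fx=4,fy=4,interpolation=cv2.INTER_CUBIC)
w=max(a.shape[1],b.shape[1]);p=lambda i:cv2.copyMakeBorder(i,0,0,0,w-i.shape[1],cv2.BORDER_CONSTANT)
o=np.vstack([p(a[:360]),p(b)]);print(o.shape);cv2.imwrite('pics/crop.png',o)
E
```

```text
(580, 560, 3)
```

View pics/crop.png

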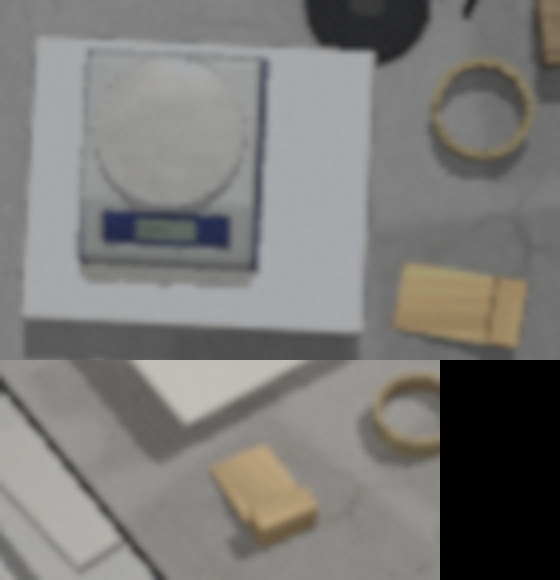

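The crop confirms it: the tan wedge's thin end (top crop x≈400) faces the slab's short-foot corner (362,332), and its push block is on the far right (x≈490–527). Next I fit both poses from the corners.

```bash
cat > h.py <<'E'
import cv2,numpy as np
from scipy.optimize import least_squares
from station import state,capture
def proj(c,P):
    return cv2.projectPoints(np.asarray(P,float),cv2.Rodrigues(c['R'])[0],c['t'],c['mtx'],c['D'])[0][:,0]
def place(p,P):
    c,s=np.cos(p[2]),np.sin(p[2]);P=np.asarray(P,float)
    return np.c_[p[0]+c*P[:,0]-s*P[:,1],p[1]+s*P[:,0]+c*P[:,1],P[:,2]]
def fit(obs,p0):
    f=lambda p:np.concatenate([(proj(c,place(p,P))-uv).ravel() for c,P,uv in obs])
    r=least_squares(f,p0,loss='soft_l1');return r.x,f(r.x).reshape(-1,2)
def cr(pts,off):return (np.array(pts,float)+.5)/4-.5+np.array(off)
SLAB=[[125,150,48],[125,-150,48],[-125,-150,48],[-125,150,48]]
E
python3 - <<'E'
from h import *
T=capture('top');S=capture('scene');np.set_printoptions(precision=2,suppress=True)
p,r=fit([(T,SLAB,cr([(38,37),(375,51),(362,332),(24,318)],(185,150)))],[600,100,0])
print('slab',p,r.tolist());foot=place(p,[[-105,-125,0]])[0];print('foot',foot)
W=[[55,-30,2],[55,30,2],[-55,-30,36],[-55,30,36],[-27,-30,36],[-27,30,36]]
a=(T,W,cr([(404,263),(395,331),(527,279),(519,347),(496,276),(489,345)],(185,150)))
b=(S,W[:2],cr([(264,86),(211,108)],(195,220)))
for o in([a],[a,b]):
    q,r=fit(o,[450,-90,1.57]);print('wedge',q,r.round(2).tolist())
    print('foot in wedge frame',place([0,0,-q[2]],[foot-[q[0],q[1],0]]),'back',place(q,[[-55,0,18]]))
# tape roll, approximate
for z,uv in((25,(482,110)),):
    u=cr([uv],(185,150));r=least_squares(lambda x:(proj(T,[[x[0],x[1],z]])-u).ravel(),[550,-100]);print('tape',r.x)
print('slab in scene',proj(S,place(p,SLAB)))
E
```

```text
slab [582.56 207.3   -0.01] [[-0.350644909387853, -0.35451969844245923], [0.33999908626577735, -0.35480998349069637], [0.6511288105821222, 0.42568900423850664], [-0.6452639374363685, 0.2613955582182541]]
foot [475.88  83.74   0.  ]
wedge [483.25 -25.86   7.75] [[-0.15, 0.38], [-0.16, -0.02], [0.32, 0.18], [0.09, 0.09], [0.2, -0.15], [-0.3, -0.49]]
foot in wedge frame [[108.17  19.18   0.  ]] back [[477.31 -80.54  18.  ]]
wedge [484.28 -26.29   1.44] [[0.17, -0.18], [-0.15, -0.62], [0.57, 0.21], [0.01, 0.08], [0.47, -0.27], [-0.36, -0.65], [-0.82, -0.05], [-1.44, 0.38]]
foot in wedge frame [[108.06  22.34   0.  ]] back [[477.28 -80.84  18.  ]]
tape [657.51 -40.15]
slab in scene [[250.98 164.33]
 [293.17 207.3 ]
 [240.21 235.76]
 [200.24 188.69]]
```

servo_tool:
  series: [-0.49,-0.635,0,0,0,0,-0.49,-0.635,0,0,0,0,-0.49,-0.635,0,0,0,0,-0.49,-0.635,0,0,0,0,-0.49,-0.635,0,0,0,0,-0.49,-0.635,0,0,0,0,-0.49,-0.635,0,0,0,0,-0.49,-0.635,0,0,0,0,-0.49,-0.635,0,0,0,0,-0.49,-0.635,0,0,0,0,-0.49,-0.635,0,0,0,0,-0.49,-0.635,0,0,0,0,-0.49,-0.635,0,0,0,0,-0.49,-0.635,0,0,0,0,-0.49,-0.635,0,0,0,0,-0.49,-0.635,0,0,0,0,-0.49,-0.635,0,0,0,0,-0.49,-0.635,0,0,0,0,-0.49,-0.635,0,0,0,0,-0.49,-0.635,0,0,0,0]
  fingers: 0.3

```text
t: 2.2
ee_pos: [475.7, -121.1, 231.2]
ee_rot: [3.141, 0.0, 2.915]
force: [0.6, 0.2, -0.6]
gripper_width: 0.301
gripper_force: 0.0
```

servo_tool:
  series: [0,0,0,0,0,0.94,0,0,0,0,0,0.94,0,0,0,0,0,0.94,0,0,0,0,0,0.94,0,0,0,0,0,0.94,0,0,0,0,0,0.94,0,0,0,0,0,0.94,0,0,0,0,0,0.94,0,0,0,0,0,0.94,0,0,0,0,0,0.94,0,0,0,0,0,0]

```text
t: 3.3
ee_pos: [475.2, -119.4, 231.1]
ee_rot: [-3.141, -0.0, 1.604]
force: [-0.0, -0.5, 0.2]
gripper_width: 0.3
gripper_force: 0.0
```

servo_tool:
  series: [0,0,0.6,0,0,0,0,0,0.6,0,0,0,0,0,0.6,0,0,0,0,0,0.6,0,0,0,0,0,0.6,0,0,0,0,0,0.5,0,0,0,0,0,0.4,0,0,0,0,0,0.3,0,0,0,0,0,0.2,0,0,0,0,0,0.04,0,0,0,0,0,0,0,0,0]

```text
t: 4.4
ee_pos: [475.5, -119.5, 9.3]
ee_rot: [-3.142, 0.0, 1.604]
force: [-0.5, -0.2, -0.7]
gripper_width: 0.299
gripper_force: 0.0
```

servo_tool:
  series: [0.2,0,0,0,0,0,0.2,0,0,0,0,0,0.1,0,0,0,0,0,0.1,0,0,0,0,0,0.1,0,0,0,0,0,0.1,0,0,0,0,0,0.1,0,0,0,0,0,0.1,0,0,0,0,0,0.1,0,0,0,0,0,0.1,0,0,0,0,0,0.1,0,0,0,0,0,0.1,0,0,0,0,0]

```text
t: 5.6
ee_pos: [473.1, -49.1, 9.3]
ee_rot: [3.142, 0.0, 1.603]
force: [1.9, -2.1, 1.1]
gripper_width: 0.303
gripper_force: 1.0
```

```bash
python3 - <<'E'
from h import *
T=capture('top')['img'];S=capture('scene')['img']
a=T[175:250,230:340];b=S[210:280,205:315]
cv2.imwrite('pics/c1.png',cv2.resize(np.vstack([a,b]),None,fx=4,fy=4,interpolation=cv2.INTER_CUBIC)[:,:,::-1])
E
```

```text
(no output)
```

View pics/c1.png

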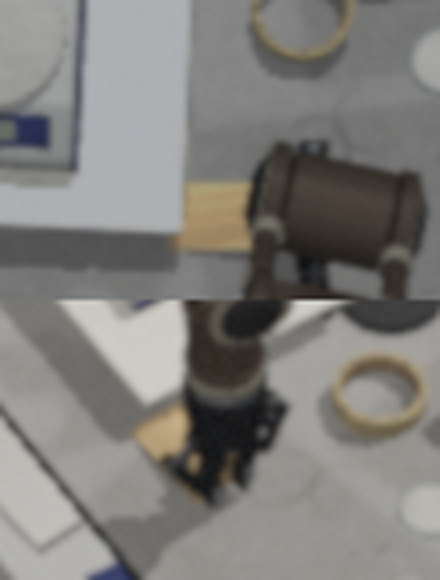

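The wedge now follows the fingers, with its tip just under the slab edge. In the top crop its sides run along rows 183 and 250, near column 220. I'll compute its lateral position against the foot.

```bash
python3 - <<'E'
from h import *
T=capture('top')
for u,z in(((190,183),4),((246,183),12),((190,250),4),((246,251),12)):
    uv=cr([u],(230,175));r=least_squares(lambda x:(proj(T,[[x[0],x[1],z]])-uv).ravel(),[480,0]);print(u,r.x.round(1))
p,r=fit([(T,SLAB[1:3],cr([(191,-49),(182,234)],(230,175)))],[582,207,-.01]);print(p)
E
```

```text
(190, 183) [501.5  55. ]
(246, 183) [502.6   5.3]
(190, 250) [441.7  53.4]
(246, 251) [442.2   3.7]
[ 5.80263637e+02  2.10788533e+02 -3.91241861e-03]
```

servo_tool:
  series: [0.1,0.005,0,0,0,0,0.1,0.005,0,0,0,0,0.1,0.005,0,0,0,0,0.1,0.005,0,0,0,0,0.1,0.005,0,0,0,0,0.1,0.005,0,0,0,0,0.04,0,0,0,0,0,0.04,0,0,0,0,0]

```text
t: 6.55
ee_pos: [473.5, -15.2, 9.3]
ee_rot: [3.141, 0.0, 1.604]
force: [-0.2, -1.2, -0.6]
gripper_width: 0.3
gripper_force: 0.2
```

servo_tool:
  series: [0.04,0,0,0,0,0,0.04,0,0,0,0,0]

```text
t: 6.75
ee_pos: [473.3, -11.4, 9.3]
ee_rot: [3.142, 0.0, 1.603]
force: [0.5, 0.4, -0.8]
gripper_width: 0.299
gripper_force: 0.3
```

servo_tool:
  series: [0.04,0,0,0,0,0,0.04,0,0,0,0,0]

```text
t: 6.95
ee_pos: [473.2, -7.4, 9.3]
ee_rot: [3.142, 0.0, 1.603]
force: [-0.1, -0.6, -0.6]
gripper_width: 0.301
gripper_force: 0.3
```

servo_tool:
  series: [0.02,0,0,0,0,0,0.02,0,0,0,0,0]

```text
t: 7.15
ee_pos: [473.2, -5.4, 9.3]
ee_rot: [3.142, 0.0, 1.603]
force: [-0.7, -1.5, -1.1]
gripper_width: 0.303
gripper_force: 0.5
```

servo_tool:
  series: [0.02,0,0,0,0,0,0.02,0,0,0,0,0]

```text
t: 7.35
ee_pos: [473.2, -3.9, 9.3]
ee_rot: [3.141, 0.001, 1.604]
force: [0.0, -4.1, -0.6]
gripper_width: 0.301
gripper_force: 2.2
```

servo_tool:
  series: [0.02,0,0,0,0,0,0,0,0,0,0,0]

```text
t: 7.55
ee_pos: [473.3, -3.1, 9.4]
ee_rot: [3.141, 0.001, 1.604]
force: [0.5, -4.5, -0.6]
gripper_width: 0.298
gripper_force: 2.4
```

servo_tool:
  series: [0.02,0,0,0,0,0,0,0,0,0,0,0]

```text
t: 7.75
ee_pos: [473.3, -2.5, 9.4]
ee_rot: [3.141, 0.002, 1.604]
force: [0.3, -6.6, -1.0]
gripper_width: 0.298
gripper_force: 3.3
```

servo_tool:
  series: [0.02,0,0,0,0,0,0,0,0,0,0,0]

```text
t: 7.95
ee_pos: [473.3, -2.0, 9.4]
ee_rot: [3.141, 0.003, 1.605]
force: [0.1, -8.7, -0.4]
gripper_width: 0.296
gripper_force: 4.3
```

servo_tool:
  series: [0.02,0,0,0,0,0,0,0,0,0,0,0]

```text
t: 8.15
ee_pos: [473.4, -1.5, 9.5]
ee_rot: [3.141, 0.003, 1.605]
force: [0.3, -10.2, -0.0]
gripper_width: 0.298
gripper_force: 5.2
```

servo_tool:
  series: [-0.1,0,0,0,0,0,-0.3,0,0,0,0,0,-0.3,0,0,0,0,0,0,0,-0.5,0,0,0,0,0,-0.5,0,0,0,0,0,-0.5,0,0,0,0,0,-0.5,0,0,0,0,0,0,0,0,0]

```text
t: 8.95
ee_pos: [477.3, -34.5, 112.7]
ee_rot: [3.134, 0.0, 1.603]
force: [0.7, -0.5, 0.9]
gripper_width: 0.3
gripper_force: 0.0
```

servo_tool:
  series: [0.5,0.02,0,0,0,0,0.5,0.02,0,0,0,0,0.5,0.02,0,0,0,0,0.5,0.02,0,0,0,0,0.3,0.02,0,0,0,0,0,0,0,0,0,0,0,0,0,0,0,0]
  fingers: 0

```text
t: 9.65
ee_pos: [474.6, 80.7, 108.4]
ee_rot: [-3.14, 0.0, 1.604]
force: [-0.0, -0.9, 0.1]
gripper_width: -0.003
gripper_force: 0.0
```

servo_tool:
  series: [0.06,0,0.4,0,0,0,0,0,0.4,0,0,0,0,0,0.2,0,0,0,0,0,0.1,0,0,0,0,0,0.02,0,0,0,0,0,0,0,0,0]

```text
t: 10.25
ee_pos: [475.7, 83.4, 53.6]
ee_rot: [3.141, -0.0, 1.603]
force: [-0.4, 0.0, 1.8]
gripper_width: 0.002
gripper_force: 0.0
```

servo_tool:
  series: [0,0,0.02,0,0,0,0,0,0.02,0,0,0,0,0,0.02,0,0,0]

```text
t: 10.55
ee_pos: [475.7, 83.7, 50.7]
ee_rot: [3.141, -0.0, 1.603]
force: [0.7, 0.0, -0.2]
gripper_width: 0.002
gripper_force: 0.0
```

servo_tool:
  series: [0,0,0.02,0,0,0,0,0,0.02,0,0,0]

```text
t: 10.75
ee_pos: [475.3, 83.7, 48.3]
ee_rot: [3.141, 0.0, 1.603]
force: [-0.5, -0.3, -0.6]
gripper_width: -0.003
gripper_force: 0.0
```

servo_tool:
  series: [0,0,0.02,0,0,0,0,0,0,0,0,0]

```text
t: 10.95
ee_pos: [475.3, 83.7, 47.6]
ee_rot: [-3.141, 0.0, 1.603]
force: [-1.3, 0.1, 2.6]
gripper_width: 0.001
gripper_force: 1.8
```

servo_tool:
  series: [0,0,0.02,0,0,0,0,0,0,0,0,0]

```text
t: 11.15
ee_pos: [475.3, 83.7, 47.4]
ee_rot: [-3.141, 0.0, 1.603]
force: [-2.7, -0.6, 11.6]
gripper_width: -0.002
gripper_force: 5.5
```

servo_tool:
  series: [0,0,0.02,0,0,0,0,0,0,0,0,0]

```text
t: 11.35
ee_pos: [475.4, 83.7, 47.3]
ee_rot: [-3.14, 0.0, 1.603]
force: [-6.4, -1.5, 18.1]
gripper_width: 0.005
gripper_force: 9.0
```

servo_tool:
  series: [0,0,0.02,0,0,0,0,0,0,0,0,0,0,0,0,0,0,0,0,0,0,0,0,0,0,0,0,0,0,0]

```text
t: 11.85
ee_pos: [475.4, 83.7, 47.2]
ee_rot: [-3.14, 0.0, 1.604]
force: [-7.9, -2.0, 24.9]
gripper_width: 0.002
gripper_force: 12.3
```

The corner holds at 25 N and gave only about 0.4 mm. I'll lift off and move away.

servo_tool:
  series: [0,0,-0.06,0,0,0,0,0,-0.06,0,0,0,0,0,-0.2,0,0,0,0,0,-0.5,0,0,0,0,0,-0.6,0,0,0,0,0,-0.6,0,0,0,0,0,-0.6,0,0,0,0,0,-0.6,0,0,0,-0.5,0,0,0,0,0,-0.6,0,0,0,0,0,-0.6,0,0,0,0,0,-0.6,0,0,0,0,0,-0.6,0,0,0,0,0,-0.6,0,0,0,0,0,-0.5,0,0,0,0,0,0,0,0,0,0,0,0,0,0,0]

```text
invalid input
```

```bash
python3 - <<'E'
from h import *
T=capture('top')['img'];S=capture('scene')['img']
a=T[150:250,185:325];b=S[160:275,195:335]
o=cv2.resize(np.vstack([a,b[45:]]),None,fx=3.5,fy=3.5,interpolation=cv2.INTER_CUBIC)
cv2.imwrite('pics/c2.png',o[:,:,::-1]);print(state()['force'],o.shape)
E
```

```text
[-7.64170784 -1.72913317 25.29169675] (595, 490, 3)
```

View pics/c2.png

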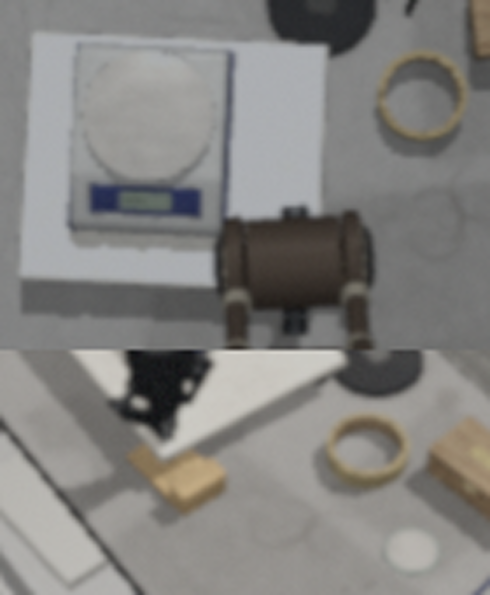

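The lift call was malformed and refused, so the hand is still pressing on the corner. The picture shows the wedge under the slab corner at about (160,460), with its block at (190,480) clear of the slab edge. Now I lift off.

servo_tool:
  series: [0,0,-0.06,0,0,0,0,0,-0.06,0,0,0,0,0,-0.2,0,0,0,0,0,-0.5,0,0,0,0,0,-0.6,0,0,0,0,0,-0.6,0,0,0,0,0,-0.6,0,0,0,0,0,-0.6,0,0,0]

```text
t: 12.75
ee_pos: [474.9, 83.6, 206.6]
ee_rot: [-3.141, 0.0, 1.603]
force: [0.5, 0.1, 0.3]
gripper_width: 0.001
gripper_force: 0.0
```

servo_tool:
  series: [-0.6,0,0,0,0,0,-0.6,0,0,0,0,0,-0.6,0,0,0,0,0,-0.6,0,0,0,0,0,-0.6,0,0,0,0,0,-0.6,0,0,0,0,0,-0.6,0,0,0,0,0,-0.6,0,0,0,0,0,0,0,0,0,0,0,0,0,0,0]

```text
invalid input
```

```bash
python3 - <<'E'
from h import *
T=capture('top')['img'];S=capture('scene')['img']
a=T[150:250,185:325];b=S[160:275,195:335]
o=cv2.resize(np.vstack([a,b[65:]]),None,fx=4,fy=4,interpolation=cv2.INTER_CUBIC)
cv2.imwrite('pics/c3.png',o[:,:,::-1]);print(state()['force'],o.shape)
E
```

```text
[-0.02350924  0.61511131 -0.07016529] (600, 560, 3)
```

View pics/c3.png

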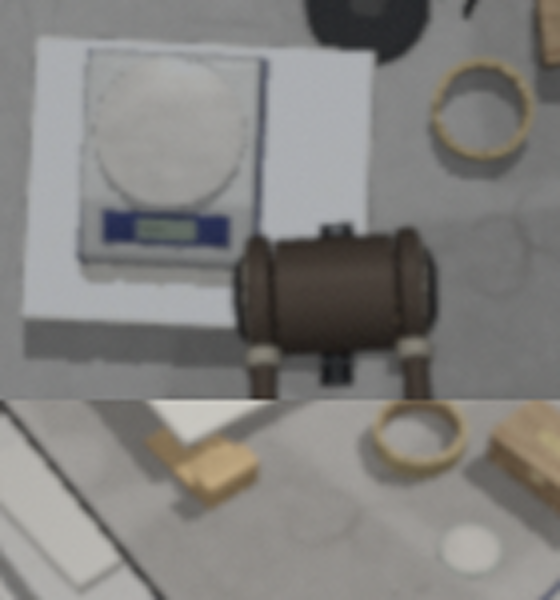

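The hand is clear at z = 207. The slab corners at (38,37), (375,51) and (24,318) are where they were at the start, and the wedge sits under the corner. Handing in.

```bash
python3 -c "from station import job_done;print(job_done())"
```

```text
the job is handed in; nothing more can be done
None
```

The wedge is snug under the front right foot, the corner gave only about 0.4 mm when pressed with about 25 N, the slab did not visibly shift, and the job is handed in with the hand clear (no verdict was returned).

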